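# Switch off and vent the pressure cooker

### The arm

A 6-joint arm with a two-finger parallel gripper is mounted at the origin on the work surface. World frame = base frame: x ahead of the robot, y to its left, z up, the work surface at z = 0. Lengths are in mm, angles in rad, forces in N, time in s.
With the tool pointing down it reaches from about 250 to 775 mm from the base axis. Payload 4 kg.
Tool frame: the origin (TCP) lies at the very end of the fingers, on their centre line; the grasp point (between the pads) lies ctrl.grip_point_offset behind it (ctrl.grip_point_offset is the distance from the TCP to the grasp point, in mm); z points along the fingers, y is the line along which they close (so a half turn about z gives the same grasp; the last joint's range is limited). The gripper opens to 85 mm and grips with 20 to 120 N. Pads are 22 mm wide; open, the fingers measure 114 mm over their backs; the gripper's body (76 mm by 85 mm) begins 54 mm behind the grasp point. The pads swing forward as they close: fully open they stand 13 mm farther back than shut.
Start: joints at [-1.41, 0.087, 1.371, -0, 1.684, -0.103], TCP at [143.409, -530.991, 231.341] pointing down, gripper open.
Joint ranges: [-3.1, 3.1], [-0.76, 2.03], [0.27, 2.55], [-1.08, 4.22], [0.17, 2.65], [-2.57, 2.57]. Speed limits (rad/s): [2.79, 2.79, 3.14, 3.14, 3.14, 3.14].

### API

Orientations are given as a unit quaternion [x, y, z, w].
In Python, from rig import readout, cams, workorder, ctrl gives the robot as it stands.
- The arm moves only by the tool play_rows, never from a script. Its argument "moves" is a list of rows, each an object with "slide": the shift along the tool's x, y, z in m, a list of three; "rotation": the turn, a rotation vector about the tool's x, y, z in degrees, a list of three. In form: [{"slide": [x, y, z], "rotation": [ax, ay, az]}, ...]. A call has 1 to 12 rows; each row is the pose to reach, as a shift and turn from the pose commanded when the call began, along the tool's axes at that moment; what a row does not reach only later rows make up. A row lasts 1/12 s, in which the tool goes at most 41.7 mm and 7.16 degrees, less where a joint would pass 70% of its speed; a pose out of reach is approached as far as the arm can. A call with a gripper value outside its range is refused whole. "jaw" is the opening, from 0 (shut) to 1 (fully open), set as the call begins (left out, the last holds). The fingers move at their own pace and stop on an object; "squeeze" is the grip in N (left out, the last holds). Time passes only in rows, so rows that repeat a pose let the fingers close. It gives the time, the measured TCP pose, the force, the opening and the grip force at its end, in the units of the state.
- readout.state(): the state, without advancing time (a new reading comes with each control period).
- cams.get_image(name): name is "scene" or "top" or "wrist"; returns the picture (480x640x3 uint8, red, green, blue); there is no depth.
- cams.get_calibration(name): a dict with "intrinsics" (3x3 intrinsics, pixels), "eye" and "rotation" of the camera in the world; the wrist camera has in their place "mount" (4x4, takes a point from camera to tool coordinates, whose origin is the TCP and whose axes are the flange's). Camera axes: x right, y down, z forward; pixel columns grow to the right and rows downward; lengths in mm; the calibration is good to about 2 mm. A picture is of the moment at which its call begins: read the wrist's pose just before it. get_calibration takes no time and is no camera call.
- workorder.hand_in(): hands the job in; it is judged then, once.
Trained networks look in the newest picture that a camera, given by its name, has taken for a name from the list of things; names that differ only in an ending like _2 or _b are one class to them, and where a whole thing is asked for, a point or a joint stands for the part that bears it (a point fixed in the world has none). Each returns a list of dicts, best first, with "score" (0 to 1); they miss things now and then, are a little off and sometimes report something else, mostly with a low value. They report only what shows in the picture. A call takes as long as a camera call.
- cams.trace(camera, thing): "pixels" (480x640 bool, what is visible of it) and "rect" ([left, top, right, bottom] in pixels, round what is visible of it).
- cams.landmark_of(camera, thing): "position" ([column, row] in pixels: a listed point, or the origin of a listed thing).
The state is a dict: "t": time; "joint_pos": joint angles; "joint_velocities": joint speeds; "joint_efforts": joint torques, N m; "ee_pos": TCP position; "tool_rot": TCP orientation; "wrist_force": force on the tool from outside, world axes, zero at the start; "torque": the same for the moment, N m; "grip_width": finger opening in mm; "grasp_force": force on a finger pad.
Only numpy, scipy, OpenCV 4.12 (cv2) and the standard library are available. Lean on these libraries where they do the work, as an engineer would, in place of code of your own. Each camera call takes 0.05 s, during which the arm holds its last target. There are 200 camera calls.

### The job

Supper in the pressure cooker is done: throw the hot plate's toggle switch over to off (away from the dial), and only then take hold of the grey tab of the steam-release slide on the lid handle, pull it out along the handle against its spring until it is level with the vent mark, and keep it there. Do not pull it on towards the end stop, which unlocks the lid, do not shift the cooker on the hot plate, and leave the other things on the counter where they are. You finish while still holding the slide at the mark; do not let go.

Things in the scene. Friction and masses are not known exactly. Their poses are not given: they have to be found in the camera images.
- hot_plate: White hot plate, 365 mm long (local x -240 to +125 mm), 260 wide (y), fixed. Origin: on the counter under the centre of the round 185 mm heating plate, z up. Heating plate top 83 mm up, deck 75, and at the local -x end a lower control ledge (x -240 to -131 mm), top 61. On the ledge at x = -195: black dial (42 mm across, top 79 up) at y = +85, toggle at y = -30, small lamp at y = -95.
- toggle_tip (a point): Tip of the steel bat toggle switch on the hot plate's ledge: a round lever 10 mm thick, tip 34 mm from its pivot at local (-195, -30, 63) mm of the hot plate. It swings in the hot plate's y-z plane. It starts on, leaning 0.35 rad towards the dial (local +y); pushed past upright it snaps over to off, leaning 0.35 rad towards the lamp (local -y). It takes under 2 N at the tip.
- power_toggle (a joint): Toggle switch angle, rad: 0 = on (leaning towards the dial), 0.35 = upright, 0.70 = off (leaning away from the dial). Over centre: it snaps to the nearer end.
- cooker: Steel pressure cooker, lid locked, standing loose on the heating plate, about 4 kg. Origin: centre of its underside; z up; local +x along its long black handles. Body 208 mm across, lid rim 224, lid top 163 mm up, knob (28 mm across) mid-lid reaches 190. Lid handle: x = 100 to 300 mm, 34 wide, its flat top (the rails beside the slide) 166 mm up.
- tab_top (a point): Top centre of the grey finger tab of the steam-release slide, which runs along the top of the lid handle. The tab is 12 mm thick along the handle (cooker's x), 24 mm wide across it and rises 18 mm above the rails (its top 184.5 mm above the cooker's origin). Shut, it is at x = 145 mm of the cooker. Free space on all sides of it above the rails.
- vent_mark (a point): The vent mark: two steel bars inlaid in the lid handle's rails and sides, left and right of the slide, at x = 169 mm of the cooker. This point lies midway between them at tab-top height: with the slide at the mark, tab_top is here. It is 24 mm outward (away from the lid) of the shut tab.
- vent_slide (a joint): How far the slide is pulled out along the handle, away from the lid, m: 0 = shut (start), 0.024 = tab level with the vent mark, 0.036 = end stop, where the lid unlocks. A spring pulls it shut: 3.5 N at 0, rising 0.25 N per mm to 9.5 N at the mark.
- salt_shaker: Bystander, leave alone: glass salt shaker with a steel cap, 42 mm across, 85 mm tall, standing beside the hot plate; origin at the centre of its underside.
- sugar_bowl: Bystander, leave alone: white ceramic sugar bowl with its lid on, two ear handles, 100 mm across, 104 mm tall; origin at the centre of its underside.
- cruet: Bystander, leave alone: green glass cruet with a glass stopper, 72 mm across, 172 mm tall; origin at the centre of its underside.
- ladle: Bystander, leave alone: black nylon ladle lying on the counter, 320 mm long, its bowl 88 mm across at local -x, under 45 mm high; origin on the counter near the middle of its length.
- mug: Bystander, leave alone: blue ceramic mug, 80 mm across, 95 mm tall; origin at the centre of its underside.
- spice_jar: Bystander, leave alone: amber glass spice jar with a black cap, 48 mm across, 100 mm tall; origin at the centre of its underside.
- kitchen_timer: Bystander, leave alone: white round kitchen timer, 68 mm across, 56 mm tall; origin at the centre of its underside.

How it is judged (in metres and radians):
On the way, in this order (a step that is already met when the one before it is completed fails the run):
1. the hot plate's toggle switch is thrown over to off (value of joint power_toggle above 0.6 rad), for 0.2 s.
2. the fingers hold the release slide out at the vent mark (value of joint vent_slide between 0.02 and 0.028 m and contact force between the fingers and vent_slide above 3 N), for 1 s.
At the end, for the whole second after the job is handed in: The toggle switch is off (beyond 0.6 of 0.7 rad); the fingers hold the release slide, with more than 3 N on it, at rest within 4 mm of the vent mark (0.020 to 0.028 m out); the cooker stands flat on the heating plate, less than 15 mm from where it stood (all of step 2 and velocity of joint vent_slide between -0.01 and 0.01 m/s and value of joint power_toggle above 0.6 rad and angle between cooker's own z axis and vertical below 0.04 rad and distance of cooker from where it was at the start of the episode below 0.015 m and horizontal distance between cooker and hot_plate below 0.025 m); the arm keeps its last pose, push and grip.
It fails at once if the slide is pulled past the vent mark far enough to unlock the lid (beyond 0.032 m) (value of joint vent_slide above 0.032 m).
It fails at once if the cooker is dragged more than 20 mm or tipped (distance of cooker from where it was at the start of the episode above 0.02 m or angle between cooker's own z axis and vertical above 0.12 rad).
It fails at once if a bystander is shifted more than 30 mm or knocked over (distance of any of salt_shaker, sugar_bowl, cruet, ladle, mug, spice_jar, kitchen_timer from where it was at the start of the episode above 0.03 m or angle between any of salt_shaker, sugar_bowl, cruet, ladle, mug, spice_jar, kitchen_timer's own z axis and vertical above 0.5 rad).
It also fails if it takes over 51 s, if anything falls off the work surface, if the arm or the gripper's body presses on something with over 40 N, if the wrist force passes 120 N, or if a joint passes its speed limit or range.

## Working session

There is one attempt and no reset: what is moved stays moved. The work goes in short steps, Python scripts to look and compute and a tool call to move; the robot and the scene stay as the last step left them, time stands still between calls to the robot, and variables do not carry over. Pictures are saved under pics/ and viewed, at most 10 in all, crops included, and the job is handed in when it is done.

Besides the shell and the picture viewer there is one more tool, called after "Call:" as name([rows], argument=value, ...), one row to a line, values as JSON. play_rows: Moves the arm, as the interface text tells. Its arguments: {"type":"object","properties":{"moves":{"type":"array"},"jaw":{"type":"number"},"squeeze":{"type":"number"}},"required":["moves"]}

```bash
mkdir -p pics
cat > h.py <<'E'
import numpy as np, cv2
from rig import readout, cams, workorder, ctrl
from scipy.spatial.transform import Rotation as R
def ray(cam,px,st=None):
    c=cams.get_calibration(cam);K=np.array(c["intrinsics"])
    if cam=="wrist":
        M=np.array(c["mount"]);T=np.eye(4);T[:3,:3]=R.from_quat(st["tool_rot"]).as_matrix();T[:3,3]=st["ee_pos"]
        M=T@M;e,r=M[:3,3],M[:3,:3]
    else: e,r=np.array(c["eye"]),np.array(c["rotation"])
    d=r@np.linalg.solve(K,[px[0],px[1],1.]);return e,d/np.linalg.norm(d)
def atz(cam,px,z,st=None):
    e,d=ray(cam,px,st);return e+d*(z-e[2])/d[2]
def tri(rs):
    A=np.zeros((3,3));b=np.zeros(3)
    for e,d in rs:
        P=np.eye(3)-np.outer(d,d);A+=P;b+=P@e
    x=np.linalg.solve(A,b);return x,[np.linalg.norm(np.cross(x-e,d)) for e,d in rs]
def snap(cam,name):
    cv2.imwrite(f"pics/{name}.png",cams.get_image(cam)[:,:,::-1])
E
python3 - <<'E'
from h import *
np.set_printoptions(precision=1,suppress=True)
st=readout.state();print(st["t"],st["ee_pos"],st["tool_rot"],ctrl.grip_point_offset)
for c in("scene","top"):
    k=cams.get_calibration(c);print(c,np.array(k["eye"]),np.array(k["intrinsics"]).ravel())
    snap(c,c+"0")
print(cams.get_calibration("wrist")["mount"])
for n in ["hot_plate","toggle_tip","cooker","tab_top","vent_mark","salt_shaker","sugar_bowl","cruet","ladle","mug","spice_jar","kitchen_timer"]:
    rs=[];s=[]
    for c in("scene","top"):
        l=cams.landmark_of(c,n)
        s.append([(round(q["score"],2),np.round(q["position"])) for q in l[:2]])
        if l: rs.append(ray(c,l[0]["position"]))
    print(n,s,tri(rs) if len(rs)==2 else "")
print(readout.state()["t"])
E
```

```text
0.0 [ 143.4 -530.5  230.1] [ 1.   0.1 -0.  -0. ] 18.700000000000003
scene [ 181.4 -336.9 1253.9] [515.8   0.  324.3   0.  515.8 244.9   0.    0.    1. ]
top [ 420.5   54.6 1851.8] [547.2   0.  319.5   0.  547.2 244.2   0.    0.    1. ]
[[   0.    -1.    -0.3   77.2]
 [   1.     0.     0.     0.5]
 [  -0.    -0.3    1.  -142.8]
 [   0.     0.     0.     1. ]]
hot_plate [[], []] Traceback (most recent call last):
  File "<stdin>", line 13, in <module>
  File "h.py", line 10, in ray
    d=r@np.linalg.solve(K,[px[0],px[1],1.]);return e,d/np.linalg.norm(d)
      ~^~~~~~~~~~~~~~~~~~~~~~~~~~~~~~~~~~~~
ValueError: matmul: Input operand 1 has a mismatch in its core dimension 0, with gufunc signature (n?,k),(k,m?)->(n?,m?) (size 3 is different from 4)
```

```bash
sed -i 's/e,r=np.array(c\["eye"\]),np.array(c\["rotation"\])/e,r=np.array(c["eye"]),np.array(c["rotation"]);r=R.from_quat(r).as_matrix() if r.size==4 else r/' h.py
python3 - <<'E'
from h import *
np.set_printoptions(precision=1,suppress=True)
for n in ["hot_plate","toggle_tip","cooker","tab_top","vent_mark","salt_shaker","sugar_bowl","cruet","ladle","mug","spice_jar","kitchen_timer"]:
    rs=[];s=[]
    for c in("scene","top"):
        l=cams.landmark_of(c,n)
        s.append([(round(q["score"],2),np.round(q["position"])) for q in l[:2]])
        if l: rs.append(ray(c,l[0]["position"]))
    print(n,s,tri(rs) if len(rs)==2 else "")
print(readout.state()["t"])
E
```

```text
hot_plate [[], []] 
toggle_tip [[(0.35, array([368., 311.]))], []] 
cooker [[], []] 
tab_top [[(0.55, array([390., 215.])), (0.46, array([318., 162.]))], [(0.43, array([286., 209.]))]] (array([740.5,  93.5,  18. ]), [np.float64(80.7147966733854), np.float64(80.71479667338554)])
vent_mark [[(0.61, array([321., 159.]))], [(0.88, array([276., 206.]))]] (array([667.6, 172.7, 257.8]), [np.float64(0.5599490359934782), np.float64(0.559949035993491)])
salt_shaker [[(0.81, array([254., 228.]))], [(0.51, array([252., 270.]))]] (array([495.7, 274.1,   2.7]), [np.float64(6.470441142480951), np.float64(6.470441142480928)])
sugar_bowl [[(0.69, array([389., 216.]))], [(0.68, array([323., 178.])), (0.48, array([254., 265.]))]] (array([801.1,  34.8, -11.6]), [np.float64(4.237750273450377), np.float64(4.237750273450158)])
cruet [[(0.75, array([423., 263.]))], [(0.78, array([371., 194.]))]] (array([ 742.7, -129.1,   14.4]), [np.float64(0.8126277547213289), np.float64(0.8126277547213391)])
ladle [[(0.86, array([184., 205.]))], [(0.65, array([197., 297.]))]] (array([404.8, 455.4,  18. ]), [np.float64(5.336798936977318), np.float64(5.336798936977161)])
mug [[(0.62, array([417., 463.]))], [(0.65, array([464., 302.]))]] (array([ 370.4, -437.4,  -12.5]), [np.float64(4.153627786475283), np.float64(4.153627786475336)])
spice_jar [[(0.79, array([453., 381.]))], [(0.5, array([444., 244.]))]] (array([ 570.2, -378.2,  -19.7]), [np.float64(0.9786665250847479), np.float64(0.9786665250847828)])
kitchen_timer [[(0.84, array([265., 161.]))], [(0.76, array([210., 216.]))]] (array([677.8, 422.5, -13.2]), [np.float64(0.2642821148604355), np.float64(0.2642821148604882)])
1.45
```

View pics/scene0.png

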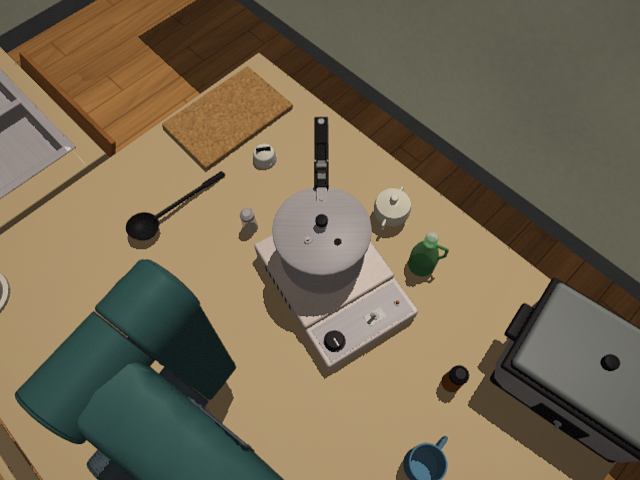

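View pics/top0.png

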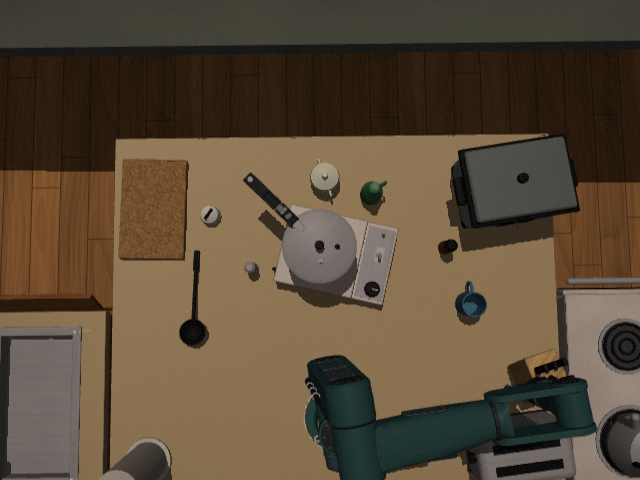

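Run:
```python
from h import *
np.set_printoptions(precision=1,suppress=True)
P={"knob":((321,218),(320,246),273),"dial":((335,340),(372,289),79),"lamp":((396,302),(383,235),63),"toggle":((375,317),(379,256),92),"hend":((321,119),(250,178),249)}
for n,(s,t,z) in P.items(): print(n,tri([ray("scene",s),ray("top",t)]),atz("scene",s,z),atz("top",t,z))
for c,p in(("scene",(321,159)),("top",(276,206))): print(atz(c,p,267.5))
st=readout.state();print(R.from_quat(st["tool_rot"]).as_matrix(),st["joint_pos"])
# enlarged crops of both
a=cams.get_image("scene")[100:400,240:440,::-1];b=cams.get_image("top")[160:310,230:410,::-1]
cv2.imwrite("pics/crop1.png",np.hstack([cv2.resize(a,(400,600),interpolation=3),cv2.resize(b,(400,333),interpolation=3) if 0 else cv2.copyMakeBorder(cv2.resize(b,(400,333),interpolation=3),0,267,0,0,0)]))
```

```text
knob (array([544.7,  46.8, 290.9]), [np.float64(0.09853567345769752), np.float64(0.09853567345772746)]) [551.6  53.9 273. ] [546.1  46.8 273. ]
dial (array([ 420.2, -120.5,   78.2]), [np.float64(0.2049162968010266), np.float64(0.20491629680106124)]) [ 420.2 -120.8   79. ] [ 420.1 -120.3   79. ]
lamp (array([ 594.1, -159.4,   71.1]), [np.float64(2.0327469519722325), np.float64(2.0327469519720527)]) [ 595.3 -156.9   63. ] [ 596.4 -161.8   63. ]
toggle (array([ 527.9, -147. ,   71.4]), [np.float64(1.2423306178244473), np.float64(1.2423306178244609)]) [ 522.8 -151.    92. ] [ 525.7 -143.8   92. ]
hend (array([749.2, 251. , 262.1]), [np.float64(1.4006044733202099), np.float64(1.4006044733203937)]) [755.5 259.6 249. ] [753.  251.8 249. ]
[663.  166.1 267.5]
[665.3 173.8 267.5]
[[ 1.   0.3  0. ]
 [ 0.3 -1.  -0. ]
 [ 0.   0.  -1. ]] [-1.4  0.1  1.4  0.   1.7 -0.1]
```

View pics/crop1.png

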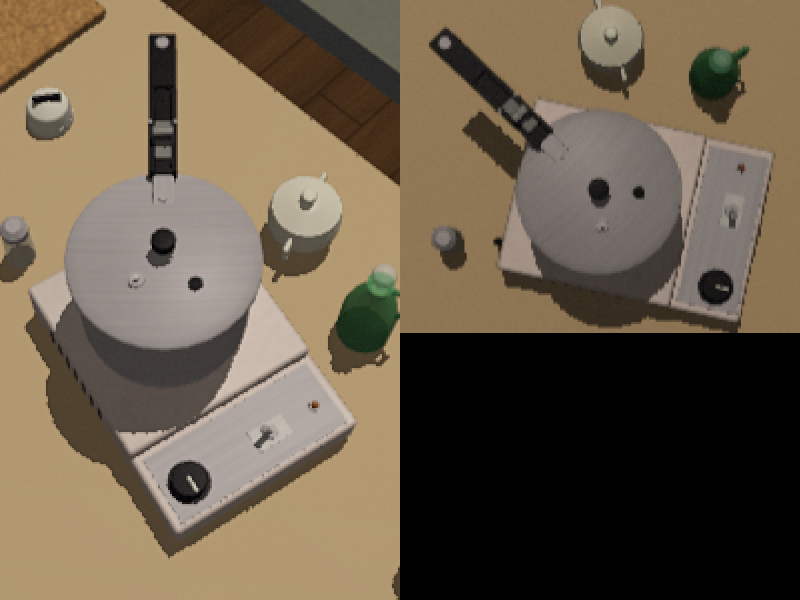

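```bash
cat >> h.py <<'E'
def plan(p,yaw):
    """slide (m) in tool axes and turn about tool z (deg) to reach world p with tool x at yaw, tool down"""
    st=readout.state();M=R.from_quat(st["tool_rot"]).as_matrix()
    s=M.T@(np.array(p)-st["ee_pos"])/1000
    T=np.array([[np.cos(yaw),np.sin(yaw),0],[np.sin(yaw),-np.cos(yaw),0],[0,0,-1]])
    print("slide",np.round(s,4),"rot",np.round(np.degrees(R.from_matrix(M.T@T).as_rotvec()),2),"yaw now",round(float(np.arctan2(M[1,0],M[0,0])),3),"t",st["t"])
E
python3 -c "
from h import *
plan([475,-133,215],-0.22)"
```

```text
slide [ 0.4239 -0.2978  0.0163] rot [ 1.000e-02 -0.000e+00  2.772e+01] yaw now 0.264 t 1.55
```

Call:
play_rows([
  {"slide":[0.03,-0.021,0.001],"rotation":[0,0,2]},
  {"slide":[0.06,-0.042,0.002],"rotation":[0,0,4]},
  {"slide":[0.09,-0.063,0.003],"rotation":[0,0,6]},
  {"slide":[0.12,-0.084,0.004],"rotation":[0,0,8]},
  {"slide":[0.15,-0.105,0.006],"rotation":[0,0,10]},
  {"slide":[0.18,-0.126,0.007],"rotation":[0,0,12]},
  {"slide":[0.21,-0.147,0.008],"rotation":[0,0,14]},
  {"slide":[0.24,-0.168,0.009],"rotation":[0,0,16]},
  {"slide":[0.27,-0.189,0.01],"rotation":[0,0,18]},
  {"slide":[0.3,-0.21,0.011],"rotation":[0,0,20]},
  {"slide":[0.33,-0.231,0.013],"rotation":[0,0,22]},
  {"slide":[0.36,-0.252,0.014],"rotation":[0,0,24]},
], jaw=0)

```text
t: 2.55
ee_pos: [426.1, -192.2, 217.4]
tool_rot: [0.997, -0.078, 0.0, 0.0]
wrist_force: [0.4, 0.0, 0.6]
grip_width: -0.1
grasp_force: 0.0
```

Call:
play_rows([
  {"slide":[0.032,-0.02,0.001],"rotation":[0,0,2]},
  {"slide":[0.05,-0.0235,0.002],"rotation":[0,0,3.5]},
  {"slide":[0.075,-0.017,0.002],"rotation":[0,0,3.8]},
  {"slide":[0.075,-0.017,0.002],"rotation":[0,0,3.8]},
  {"slide":[0.075,-0.017,0.002],"rotation":[0,0,3.8]},
  {"slide":[0.075,-0.017,0.002],"rotation":[0,0,3.8]},
])

```text
t: 3.05
ee_pos: [501.5, -188.6, 215.1]
tool_rot: [0.994, -0.111, -0.001, -0.0]
wrist_force: [0.2, 0.3, 0.6]
grip_width: 0.4
grasp_force: 0.0
```

Run:
```python
from h import *
np.set_printoptions(precision=1,suppress=True)
plan([475,-133,215],-0.22)
st=readout.state();print(st["ee_pos"],st["t"])
snap("wrist","w1")
l=cams.landmark_of("wrist","toggle_tip");print([(q["score"],q["position"],atz("wrist",q["position"],95,st)) for q in l])
```

```text
slide [-0. -0.  0.] rot [-0.   0.1 -0.1] yaw now -0.222 t 3.05
[ 501.5 -188.6  215.1] 3.05
[(0.93, [238.1, 222.3], array([ 522.9, -141.6,   95. ]))]
```

View pics/w1.png

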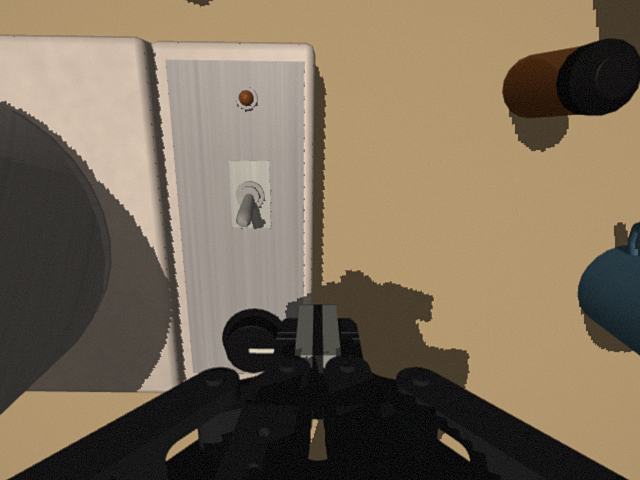

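```bash
python3 -c "
from h import *
plan([490.4,-134.3,84],-0.22)"
```

```text
slide [-0.0226 -0.0507  0.1316] rot [ 0.01 -0.01 -0.12] yaw now -0.222 t 3.15
```

Call:
play_rows([
  {"slide":[-0.011,-0.025,0.02],"rotation":[0,0,0]},
  {"slide":[-0.0225,-0.0505,0.04],"rotation":[0,0,0]},
  {"slide":[-0.0225,-0.0505,0.065],"rotation":[0,0,0]},
  {"slide":[-0.0225,-0.0505,0.09],"rotation":[0,0,0]},
  {"slide":[-0.0225,-0.0505,0.115],"rotation":[0,0,0]},
  {"slide":[-0.0225,-0.0505,0.131],"rotation":[0,0,0]},
  {"slide":[-0.0225,-0.0505,0.131],"rotation":[0,0,0]},
])

```text
t: 3.73
ee_pos: [487.5, -133.4, 80.4]
tool_rot: [0.994, -0.111, -0.004, -0.001]
wrist_force: [-0.6, 0.1, -0.5]
grip_width: -0.1
grasp_force: 0.0
```

Call:
play_rows([
  {"slide":[0.008,0,0],"rotation":[0,0,0]},
  {"slide":[0.016,0,0],"rotation":[0,0,0]},
  {"slide":[0.02,0,0],"rotation":[0,0,0]},
  {"slide":[0.024,0,0],"rotation":[0,0,0]},
  {"slide":[0.028,0,0],"rotation":[0,0,0]},
  {"slide":[0.031,0,0],"rotation":[0,0,0]},
  {"slide":[0.033,0,0],"rotation":[0,0,0]},
  {"slide":[0.035,0,0],"rotation":[0,0,0]},
  {"slide":[0.035,0,0],"rotation":[0,0,0]},
])

```text
t: 4.48
ee_pos: [525.6, -142.2, 84.2]
tool_rot: [0.994, -0.11, 0.0, 0.0]
wrist_force: [-0.6, -0.2, -0.2]
grip_width: 0.2
grasp_force: 0.0
```

Run:
```python
from h import *
st=readout.state();print(st["t"],st["ee_pos"],st["wrist_force"])
snap("wrist","w2")
for c in("wrist","scene"):
  if c=="scene":cams.get_image(c)
  l=cams.landmark_of(c,"toggle_tip");print([(q["score"],q["position"],np.round(atz(c,q["position"],95,st),1)) for q in l])
```

```text
4.4833 [ 525.61892093 -142.18206832   84.2058348 ] [-0.56951689 -0.22447144 -0.17695079]
[(0.71, [323.0, 289.5], array([ 545. , -148.9,   95. ]))]
[]
```

View pics/w2.png

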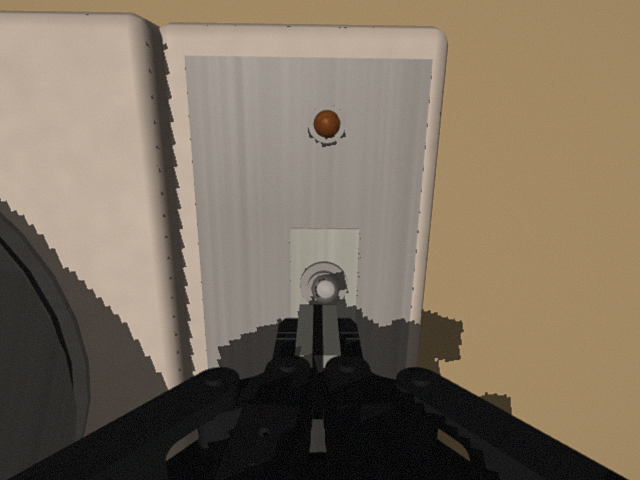

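Call:
play_rows([
  {"slide":[-0.01,0,-0.015],"rotation":[0,0,0]},
  {"slide":[-0.012,0,-0.04],"rotation":[0,0,0]},
  {"slide":[-0.012,0,-0.075],"rotation":[0,0,-5]},
  {"slide":[-0.012,0,-0.11],"rotation":[0,0,-11]},
  {"slide":[-0.012,0,-0.145],"rotation":[0,0,-17]},
  {"slide":[-0.012,0,-0.18],"rotation":[0,0,-23]},
  {"slide":[-0.012,0,-0.215],"rotation":[0,0,-29]},
  {"slide":[-0.012,0,-0.245],"rotation":[0,0,-35]},
  {"slide":[-0.012,0,-0.256],"rotation":[0,0,-41]},
  {"slide":[-0.012,0,-0.256],"rotation":[0,0,-47]},
  {"slide":[-0.012,0,-0.256],"rotation":[0,0,-47]},
], jaw=0.5)

```text
t: 5.6
ee_pos: [513.8, -139.6, 342.0]
tool_rot: [0.955, 0.296, 0.001, 0.001]
wrist_force: [-0.4, -1.2, -0.6]
grip_width: 42.8
grasp_force: 0.0
```

Run:
```python
from h import *
plan([648,150,335],2.356)
cams.get_image("scene");st=None
l=cams.landmark_of("scene","toggle_tip");print([(q["score"],q["position"],np.round(atz("scene",q["position"],95),1)) for q in l])
print(readout.state()["ee_pos"],readout.state()["grip_width"])
```

```text
slide [ 0.2743 -0.1631  0.007 ] rot [ 2.1000e-01  6.0000e-02 -1.0058e+02] yaw now 0.601 t 5.6
[(0.41, [376.9, 310.2], array([ 537.4, -143.4,   95. ]))]
[ 513.29323624 -139.38525246  339.75890677] 42.60484657159855
```

Call:
play_rows([
  {"slide":[0.018,-0.011,0],"rotation":[0,0,-6.7]},
  {"slide":[0.036,-0.022,0],"rotation":[0,0,-13.4]},
  {"slide":[0.055,-0.033,0],"rotation":[0,0,-20]},
  {"slide":[0.073,-0.044,0],"rotation":[0,0,-26.8]},
  {"slide":[0.091,-0.055,0],"rotation":[0,0,-33.5]},
  {"slide":[0.11,-0.065,0],"rotation":[0,0,-40]},
  {"slide":[0.128,-0.076,0],"rotation":[0,0,-47]},
  {"slide":[0.146,-0.087,0],"rotation":[0,0,-53.6]},
  {"slide":[0.165,-0.098,0],"rotation":[0,0,-60]},
  {"slide":[0.183,-0.109,0],"rotation":[0,0,-67]},
  {"slide":[0.201,-0.12,0],"rotation":[0,0,-73.7]},
  {"slide":[0.219,-0.13,0],"rotation":[0,0,-80.4]},
])

```text
t: 6.7
ee_pos: [621.1, 92.5, 338.7]
tool_rot: [0.538, 0.843, -0.001, -0.001]
wrist_force: [-0.6, 0.5, -0.1]
grip_width: 42.6
grasp_force: 0.0
```

```bash
python3 -c "
from h import *
plan([648,150,335],2.356);print(readout.state()['ee_pos'])"
```

```text
slide [0.0408 0.0487 0.0037] rot [ -0.14  -0.08 -20.07] yaw now 2.006 t 6.7
[621.05872811  92.48022565 338.74333771]
```

Call:
play_rows([
  {"slide":[0.012,0.014,0.001],"rotation":[0,0,-6]},
  {"slide":[0.024,0.028,0.002],"rotation":[0,0,-12]},
  {"slide":[0.036,0.042,0.003],"rotation":[0,0,-18]},
  {"slide":[0.04,0.048,0.004],"rotation":[0,0,-20]},
  {"slide":[0.04,0.048,0.004],"rotation":[0,0,-20]},
  {"slide":[0.04,0.048,0.004],"rotation":[0,0,-20]},
])

```text
t: 7.2
ee_pos: [647.8, 147.9, 334.5]
tool_rot: [0.386, 0.923, -0.001, -0.001]
wrist_force: [0.7, -0.1, 0.0]
grip_width: 42.9
grasp_force: 0.0
```

Run:
```python
from h import *
np.set_printoptions(precision=1,suppress=True)
st=readout.state();print(st["ee_pos"],st["t"]);plan([648,150,335],2.356)
np.set_printoptions(precision=1,suppress=True)
snap("wrist","w3")
for n in("tab_top","vent_mark"):
    l=cams.landmark_of("wrist",n);print(n,[(round(q["score"],2),np.array(q["position"]),atz("wrist",q["position"],267.5,st)) for q in l])
```

```text
[647.8 147.9 334.5] 7.2
slide [ 0.  0. -0.] rot [-0.2 -0.1 -0.4] yaw now 2.349 t 7.2
tab_top [(0.82, array([333. , 263.4]), array([653.6, 153.9, 267.5]))]
vent_mark [(0.63, array([377.8, 264.4]), array([670.9, 170.2, 267.5]))]
```

View pics/w3.png

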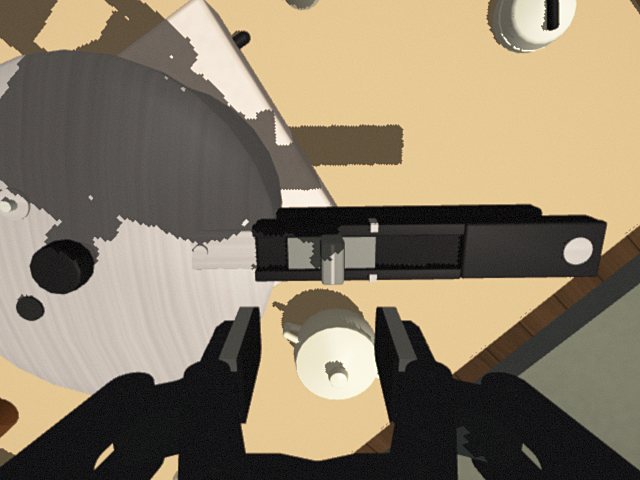

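Run:
```python
from h import *
np.set_printoptions(precision=4,suppress=True)
st=readout.state()
m=[atz("wrist",p,249,st) for p in((374.5,227),(373,277))];c=(m[0]+m[1])/2;print(m,c)
d=c[:2]-0;u=np.array([np.cos(.77),np.sin(.77)])
e=[atz("wrist",p,249,st) for p in((605,221),(601,277))];print("end",e)
u=(np.mean(e,0)-c)[:2];L=np.linalg.norm(u);u/=L;print(L,"angle",np.arctan2(u[1],u[0]),"shut tab",c[:2]-24*u)
print(atz("wrist",(62,267),273,st))
```

```text
[array([660.6856, 180.2359, 249.    ]), array([682.3032, 158.8794, 249.    ])] [671.4944 169.5576 249.    ]
end [array([750.452 , 273.8778, 249.    ]), array([777.5598, 253.0429, 249.    ])]
131.8183834096368 angle 0.7928609599134646 shut tab [654.6509 152.4609]
[553.4892  52.9277 273.    ]
```

```bash
python3 -c "
from h import *
plan([655,154.5,252.5],2.356)"
```

```text
slide [0.0003 0.0105 0.0837] rot [-0.03  0.   -0.4 ] yaw now 2.349 t 7.35
```

Call:
play_rows([
  {"slide":[0,0.0105,0.01],"rotation":[0,0,-0.4]},
  {"slide":[0,0.0105,0.025],"rotation":[0,0,-0.4]},
  {"slide":[0,0.0105,0.04],"rotation":[0,0,-0.4]},
  {"slide":[0,0.0105,0.05],"rotation":[0,0,-0.4]},
  {"slide":[0,0.0105,0.06],"rotation":[0,0,-0.4]},
  {"slide":[0,0.0105,0.06],"rotation":[0,0,-0.4]},
  {"slide":[0,0.0105,0.06],"rotation":[0,0,-0.4]},
], jaw=0.38, squeeze=30)

```text
t: 7.93
ee_pos: [655.3, 155.0, 275.5]
tool_rot: [0.382, 0.924, -0.0, -0.001]
wrist_force: [0.2, 0.8, 0.4]
grip_width: 32.2
grasp_force: 0.0
```

Run:
```python
from h import *
np.set_printoptions(precision=1,suppress=True)
st=readout.state();print(st["ee_pos"],st["t"],st["grip_width"],st["wrist_force"])
snap("wrist","w4")
for n in("tab_top","vent_mark"):
    l=cams.landmark_of("wrist",n);print(n,[(round(q["score"],2),np.array(q["position"]),atz("wrist",q["position"],267.5,st)) for q in l])
np.set_printoptions(precision=4,suppress=True)
plan([655,154.5,252.5],2.356)
```

```text
[655.3 155.  275.5] 7.9333 32.15253845507438 [0.2 0.8 0.4]
tab_top [(0.86, array([312.4, 313.5]), array([653.9, 154.1, 267.5]))]
vent_mark [(0.78, array([371.4, 313.7]), array([670.4, 170.6, 267.5]))]
slide [ 0.0002 -0.0012  0.0253] rot [0.11 0.09 0.12] yaw now 2.358 t 8.0833
```

View pics/w4.png

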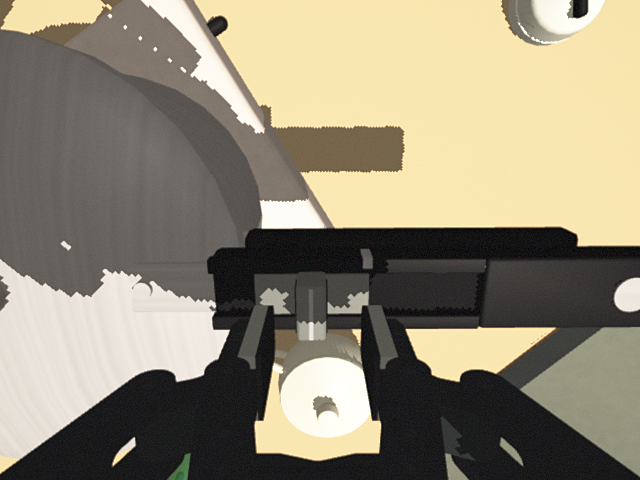

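Call:
play_rows([
  {"slide":[0,0,0.008],"rotation":[0,0,0]},
  {"slide":[0,0,0.016],"rotation":[0,0,0]},
  {"slide":[0,0,0.02],"rotation":[0,0,0]},
  {"slide":[0,0,0.023],"rotation":[0,0,0]},
  {"slide":[0,0,0.023],"rotation":[0,0,0]},
  {"slide":[0,0,0.023],"rotation":[0,0,0]},
])

```text
t: 8.58
ee_pos: [655.3, 155.1, 252.8]
tool_rot: [0.382, 0.924, -0.0, -0.0]
wrist_force: [0.3, -0.0, 0.2]
grip_width: 32.5
grasp_force: 0.0
```

Call:
play_rows([
  {"slide":[0,0,0],"rotation":[0,0,0]},
  {"slide":[0,0,0],"rotation":[0,0,0]},
  {"slide":[0,0,0],"rotation":[0,0,0]},
  {"slide":[0,0,0],"rotation":[0,0,0]},
  {"slide":[0,0,0],"rotation":[0,0,0]},
  {"slide":[0,0,0],"rotation":[0,0,0]},
  {"slide":[0,0,0],"rotation":[0,0,0]},
  {"slide":[0,0,0],"rotation":[0,0,0]},
  {"slide":[0,0,0],"rotation":[0,0,0]},
  {"slide":[0,0,0],"rotation":[0,0,0]},
], jaw=0, squeeze=30)

```text
t: 9.42
ee_pos: [655.4, 155.0, 253.8]
tool_rot: [0.382, 0.924, -0.0, 0.0]
wrist_force: [-4.0, -3.1, 2.9]
grip_width: 11.0
grasp_force: 33.9
```

Run:
```python
from h import *
np.set_printoptions(precision=1,suppress=True)
st=readout.state();print(st["ee_pos"],st["t"],st["grip_width"],st["wrist_force"],st["grasp_force"])
snap("wrist","w5")
for n in("tab_top","vent_mark"):
    l=cams.landmark_of("wrist",n);print(n,[(round(q["score"],2),np.array(q["position"]),atz("wrist",q["position"],267.5,st)) for q in l])
```

```text
[655.4 155.  253.8] 9.4167 11.023505774257277 [-4.  -3.1  2.9] 33.92504096031189
tab_top [(0.86, array([318. , 342.3]), array([655.6, 155.5, 267.5]))]
vent_mark [(0.82, array([377.9, 346.9]), array([671.6, 169. , 267.5]))]
```

View pics/w5.png

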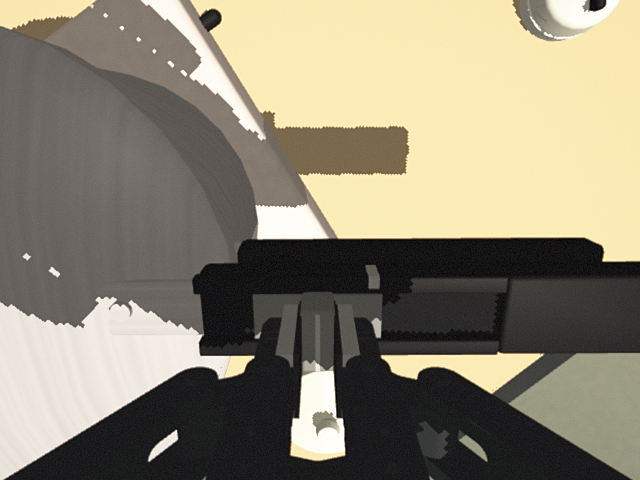

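Call:
play_rows([
  {"slide":[0,0.002,0],"rotation":[0,0,0]},
  {"slide":[0,0.004,0],"rotation":[0,0,0]},
  {"slide":[0,0.006,0],"rotation":[0,0,0]},
  {"slide":[0,0.008,0],"rotation":[0,0,0]},
  {"slide":[0,0.01,0],"rotation":[0,0,0]},
  {"slide":[0,0.012,0],"rotation":[0,0,0]},
  {"slide":[0,0.014,0],"rotation":[0,0,0]},
  {"slide":[0,0.016,0],"rotation":[0,0,0]},
  {"slide":[0,0.018,0],"rotation":[0,0,0]},
  {"slide":[0,0.019,0],"rotation":[0,0,0]},
  {"slide":[0,0.02,0],"rotation":[0,0,0]},
  {"slide":[0,0.02,0],"rotation":[0,0,0]},
])

```text
t: 10.57
ee_pos: [668.5, 168.2, 253.7]
tool_rot: [0.382, 0.924, -0.002, -0.001]
wrist_force: [-7.4, -5.4, 4.4]
grip_width: 11.1
grasp_force: 34.0
```

Run:
```python
from h import *
np.set_printoptions(precision=2,suppress=True)
for i in range(2):
  st=readout.state();print(st["ee_pos"],st["t"],st["grip_width"],np.array(st["wrist_force"]),st["grasp_force"])
  snap("wrist",f"w6{i}")
  for n in("tab_top","vent_mark"):
    l=cams.landmark_of("wrist",n);print(n,[(round(q["score"],2),np.array(q["position"]),atz("wrist",q["position"],267.5,st)) for q in l])
```

```text
[668.5  168.18 253.68] 10.5667 11.056284788762374 [-7.44 -5.4   4.43] 34.02588486671448
tab_top [(0.76, array([318.7, 342.7]), array([668.96, 168.81, 267.5 ]))]
vent_mark [(0.9, array([326.4, 344.8]), array([671.43, 170.13, 267.5 ]))]
[668.44 168.16 253.7 ] 10.7167 10.664474704323995 [-6.41 -5.7   3.81] 34.01721239089966
tab_top [(0.63, array([319. , 342.5]), array([668.93, 168.9 , 267.5 ])), (0.45, array([325.8, 343.2]), array([670.78, 170.39, 267.5 ]))]
vent_mark [(0.8, array([324.1, 343.6]), array([670.48, 169.86, 267.5 ]))]
```

View pics/w60.png

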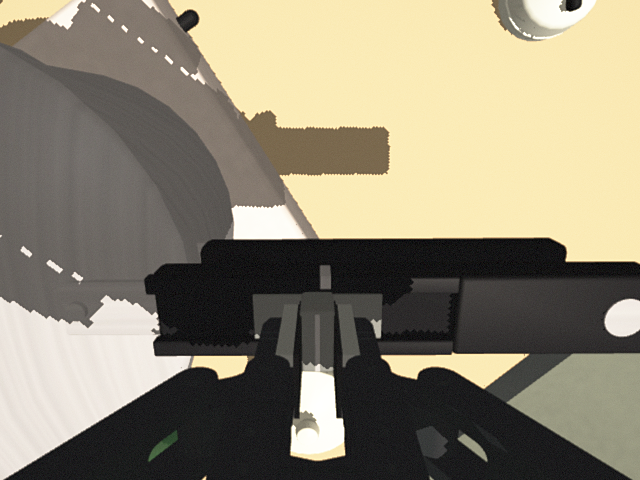

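Call:
play_rows([
  {"slide":[0,0.001,0],"rotation":[0,0,0]},
  {"slide":[0,0.002,0],"rotation":[0,0,0]},
  {"slide":[0,0.002,0],"rotation":[0,0,0]},
  {"slide":[0,0.002,0],"rotation":[0,0,0]},
  {"slide":[0,0.002,0],"rotation":[0,0,0]},
  {"slide":[0,0.002,0],"rotation":[0,0,0]},
  {"slide":[0,0.002,0],"rotation":[0,0,0]},
  {"slide":[0,0.002,0],"rotation":[0,0,0]},
  {"slide":[0,0.002,0],"rotation":[0,0,0]},
  {"slide":[0,0.002,0],"rotation":[0,0,0]},
  {"slide":[0,0.002,0],"rotation":[0,0,0]},
  {"slide":[0,0.002,0],"rotation":[0,0,0]},
])

```text
t: 11.87
ee_pos: [669.7, 169.4, 253.7]
tool_rot: [0.382, 0.924, -0.002, -0.001]
wrist_force: [-7.5, -5.5, 4.1]
grip_width: 10.9
grasp_force: 34.0
```

Call:
play_rows([
  {"slide":[0,0,0],"rotation":[0,0,0]},
  {"slide":[0,0,0],"rotation":[0,0,0]},
  {"slide":[0,0,0],"rotation":[0,0,0]},
  {"slide":[0,0,0],"rotation":[0,0,0]},
  {"slide":[0,0,0],"rotation":[0,0,0]},
  {"slide":[0,0,0],"rotation":[0,0,0]},
  {"slide":[0,0,0],"rotation":[0,0,0]},
  {"slide":[0,0,0],"rotation":[0,0,0]},
])

```text
t: 12.53
ee_pos: [669.7, 169.4, 253.6]
tool_rot: [0.382, 0.924, -0.002, -0.001]
wrist_force: [-7.7, -5.5, 4.0]
grip_width: 11.0
grasp_force: 34.0
```

Run:
```python
from h import *
np.set_printoptions(precision=2,suppress=True)
for i in range(2):
  st=readout.state();print(st["ee_pos"],st["t"],st["grip_width"],np.array(st["wrist_force"]),st["grasp_force"])
  im=cams.get_image("wrist")
  for n in("tab_top","vent_mark"):
    l=cams.landmark_of("wrist",n);print(n,[(round(q["score"],2),np.array(q["position"]),atz("wrist",q["position"],267.5,st)) for q in l])
s=cams.get_image("scene")[270:370,290:430,::-1]
cv2.imwrite("pics/fin.png",np.hstack([cv2.resize(im[220:360,250:390,::-1],(400,400)),cv2.resize(s,(400,400))]))
```

```text
[669.65 169.43 253.64] 12.5333 11.049315653639743 [-7.7  -5.49  3.97] 34.00409549474716
tab_top [(0.68, array([319.9, 341.9]), array([670.17, 170.6 , 267.5 ]))]
vent_mark [(0.84, array([320.8, 347.2]), array([671.87, 169.35, 267.5 ]))]
[669.67 169.4  253.68] 12.6833 11.0895477992331 [-7.53 -5.52  3.41] 34.00485008955002
tab_top [(0.87, array([318.4, 341.9]), array([669.84, 170.18, 267.5 ]))]
vent_mark [(0.64, array([321.5, 344.5]), array([671.32, 170.22, 267.5 ])), (0.4, array([318.2, 341.5]), array([669.68, 170.24, 267.5 ])), (0.27, array([304.9, 368.7]), array([674.08, 159.21, 267.5 ]))]
```

View pics/fin.png

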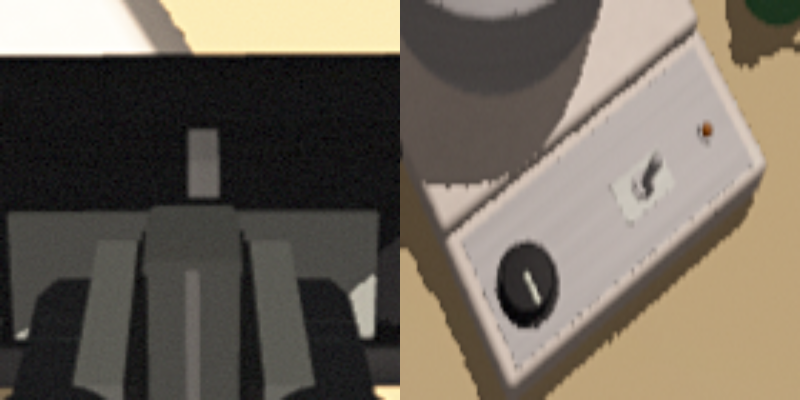

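```bash
python3 -c "
from h import *
print(workorder.hand_in())"
```

```text
the job is handed in; nothing more can be done
None
```

The toggle switch is off and I handed the job in with the gripper still holding the slide about 1 mm short of the vent mark (the limit is 4 mm). The cooker had not visibly moved, and I steered clear of the other things, though I didn't re-check them at the end; the hand-in gave no verdict.

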